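Rack the gable wall

ROBOT

A 7-joint arm with a two-finger parallel gripper is mounted at the origin on a cart in front of the work surface, level with it; the furniture and walls round the work are solid. World frame = base frame: x ahead of the robot, y to its left, z up, the work surface at z = 0. Lengths are in mm, angles in rad, forces in N, time in s.
With the tool pointing down it reaches from about 400 to 875 mm from the base axis. Payload 4.4 kg.
Tool frame: the origin (TCP) lies midway between the tips of the shut fingers; the grasp point (between the pads) lies 19 mm behind it; z points along the fingers, y is the line along which they close (so a half turn about z gives the same grasp; the last joint's range is limited). The gripper opens to 85 mm and grips with 20 to 120 N. Pads are 22 mm wide; open, the fingers measure 114 mm over their backs; the gripper's body (76 mm by 85 mm) begins 54 mm behind the grasp point. The pads swing forward as they close: fully open they stand 13 mm farther back than shut.
Start: joints at [1.066, 0.628, 0.038, 1.517, -0.027, 0.996, -0.02], TCP at [276.183, -588.422, 231.313] pointing down, gripper open.
Joint ranges: [-3.06, 3.06], [-0.37, 2.12], [-1.25, 1.32], [0.18, 2.47], [-1.1, 4.24], [0.23, 1.98], [-2.94, 2.94]. Speed limits (rad/s): [2.57, 2.57, 3.14, 3.14, 3.14, 3.14, 3.14].

INTERFACE

Orientations are given as [roll, pitch, yaw] about the fixed x, y, z axes, in that order (R = Rz(yaw) Ry(pitch) Rx(roll)).
In Python, from cell import readout, optics, order gives the robot as it stands.
- The arm moves only by the shell command python3 -m jog 'ROWS'. ROWS is a JSON object of lists of equal length, an entry for each row: "claw": the opening, from 0 (shut) to 1 (fully open); "xyz": the shift along the tool's x, y, z each as a share of 0.1 m, from -1 to 1, a list of three; "twist": the turn, a rotation vector about the tool's x, y, z each as a share of 180 degrees, from -1 to 1, a list of three. A call has 1 to 12 rows; each row shifts and turns the commanded pose from where the row before left it, along the tool's axes as they then stand; what a row does not reach is not made up. A row lasts 1/8 s, in which the tool goes at most 62.5 mm and 10.7 degrees, less where a joint would pass 70% of its speed; a pose out of reach is approached as far as the arm can. A call with a number of a shift or a turn outside -1 to 1 is refused whole. A call with a gripper value outside its range is refused whole. The fingers move at their own pace and stop on an object; the grip force is fixed at half the most. Time passes only in rows, so rows that do not move let the fingers close. It gives the time, the measured TCP pose, the force, the opening and the grip force at its end, in the units of the state.
- readout.read_state(): the state, without advancing time (a new reading comes with each control period).
- optics.get_image(name): name is "scene" or "side" or "wrist"; returns a dict with "color" (400x640x3 uint8, red, green, blue), "fovy" (degrees; the focal length in pixels is half the picture's height over the tangent of half this angle, whatever the lens; pixels are square), "cx", "cy" (the principal point, pixels), "view" (4x4, takes a point from world to camera coordinates). Camera axes: x right, y up, looking along -z (the intrinsics and any distortion apply to the point x, -y, -z); pixel columns grow to the right and rows downward; lengths in mm; the calibration is good to about 2 mm. A picture is of the moment at which its call begins. There is no depth.
- order.finish_job(): hands the job in; it is judged then, once.
Trained networks look in the newest picture that a camera, given by its name, has taken for a name from the list of things; names that differ only in an ending like _2 or _b are one class to them, and where a whole thing is asked for, a point or a joint stands for the part that bears it (a point fixed in the world has none). Each returns a list of dicts, best first, with "score" (0 to 1); they miss things now and then, are a little off and sometimes report something else, mostly with a low value. They report only what shows in the picture. A call takes as long as a camera call. They do not tell look-alikes from the thing itself.
- optics.boxes_of(camera, label): "rect" ([left, top, width, height] in pixels, round what is visible of it).
The state is a dict: "clock": time; "qpos": joint angles; "qd": joint speeds; "tau": joint torques, N m; "eef_pos": TCP position; "tool_rot": TCP orientation; "force": force on the tool from outside, world axes, zero at the start; "torque": the same for the moment, N m; "width": finger opening in mm; "gripper_force": force on a finger pad.
Only numpy, scipy, OpenCV 4.12 (cv2) and the standard library are available. Lean on these libraries where they do the work, as an engineer would, in place of code of your own. Each camera call takes 0.05 s, during which the arm holds its last target. There are 200 camera calls.

TASK

Three plywood wall panels stand on little drying feet. Take the one with the pointed gable top and stand it on its bottom edge in the middle slot of the three-slot wooden rack, seated right down, upright and centred across the rack. Leave the other two panels where they stand.

Things in the scene. Friction and masses are not known exactly. Their poses are not given: they have to be found in the camera images.
- gable_wall: The plywood wall panel to move, with a pointed gable top: 8 mm thick, 70 wide, sides 85 high, 45-degree slopes to a point 120 above the bottom edge; 0.07 kg. Origin: middle of the bottom edge; x across the thickness, y along the width, z up. Starts upright on a drying foot. Grip it across the thickness from above, about 95 mm up, lift straight up. Either face may point either way.
- arch_wall: Like panel with a round (half-circle) top, 70 x 8 x 120 mm high; leave it. Same origin and axes. All three panels start on drying feet: fixed wooden blocks 50 x 62 mm with one slot 11 mm wide, floor 10 mm and lip tops 35 mm above the table, centres 100 mm or more apart; which panel is on which foot varies.
- flat_wall: Like panel, a plain rectangle with a flat top, 70 x 8 x 120 mm high, on a like foot; leave it. Same origin and axes. Behind the work a model railway viaduct crosses from left to right, its front edge at world x = 0.555 and its deck 125 to 145 mm above the table: keep the gripper clear of it.
- rack: Fixed wooden rack, 76 x 170 mm, four tapered dividers 68 mm long on a 12 mm board. Origin: centre of underside; y along the row of slots, x along each slot, z up. Three empty slots at y = -44, 0 (the goal), +44 mm; floor at z 12, 11 mm wide up to z 42, then widening to 31 mm at their tops, z 67. A seated panel has its bottom at z 12, its x axis along rack y (either way), centred at rack x = 0.
There are look-alikes about, which are no part of the job. What is shaped like the flat_wall but turquoise is not meant.

How it is judged:
By the outcome, as a careful person would: the job done as asked, in the order asked, and still so for the second after the job is handed in, with the robot touching nothing.
It also fails if it takes over 38 s, if anything falls off the work surface, if the arm or the gripper's body presses on something with over 40 N, if the wrist force passes 120 N, or if a joint passes its speed limit or range.

## Working session

There is one attempt and no reset: what is moved stays moved. The work goes in short steps, Python scripts to look and compute and a shell command to move; the robot and the scene stay as the last step left them, time stands still between calls to the robot, and variables do not carry over. Pictures are saved under pics/ and viewed, at most 10 in all, crops included, and the job is handed in when it is done.

```bash
mkdir -p pics; ls; cat > h.py <<'E'
import numpy as np, cv2
from cell import readout, optics, order
def snap(n,f):
    d=optics.get_image(n); cv2.imwrite(f,d['color'][:,:,::-1]); return d
E
python3 - <<'E'
from h import *
for n in ["scene","side"]:
    d=snap(n,f"pics/{n}1.png"); print(n,d['fovy'],d['cx'],d['cy'],[k for k in d],np.round(d['view'],3).tolist())
    for l in ["gable_wall","arch_wall","flat_wall","rack"]:
        print(l,[(np.round(b['rect']).tolist(),round(b['score'],2)) for b in optics.boxes_of(n,l)])
s=readout.read_state(); print(s['clock'],s['eef_pos'],s['tool_rot'],s['width'])
E
```

```text
pics
scene 55.975577328502986 318.38458893147475 194.95159466809167 ['color', 'fovy', 'cx', 'cy', 'view'] [[-0.845, -0.536, 0.006, 459.986], [0.217, -0.332, 0.918, -185.635], [-0.49, 0.776, 0.397, -723.822], [0.0, 0.0, 0.0, 1.0]]
gable_wall [([355.0, 171.0, 12.0, 33.0], 0.73)]
arch_wall [([346.0, 190.0, 14.0, 57.0], 0.59)]
flat_wall [([304.0, 196.0, 16.0, 71.0], 0.91)]
rack [([383.0, 161.0, 40.0, 37.0], 0.73)]
side 50.13308819908395 309.27850535142045 202.86017595482093 ['color', 'fovy', 'cx', 'cy', 'view'] [[-0.906, -0.423, 0.023, 505.793], [0.271, -0.538, 0.798, -195.765], [-0.326, 0.729, 0.602, -819.477], [0.0, 0.0, 0.0, 1.0]]
gable_wall [([352.0, 169.0, 14.0, 47.0], 0.77), ([316.0, 220.0, 11.0, 72.0], 0.4)]
arch_wall [([354.0, 199.0, 12.0, 59.0], 0.67)]
flat_wall [([314.0, 221.0, 12.0, 74.0], 0.83), ([148.0, 223.0, 20.0, 37.0], 0.51)]
rack [([378.0, 135.0, 40.0, 46.0], 0.56)]
0.5 [ 276.19175924 -588.39521422  231.26653819] [-3.14155465e+00 -5.99481109e-05  4.38769473e-01] 85.57187794537553
```

View pics/scene1.png

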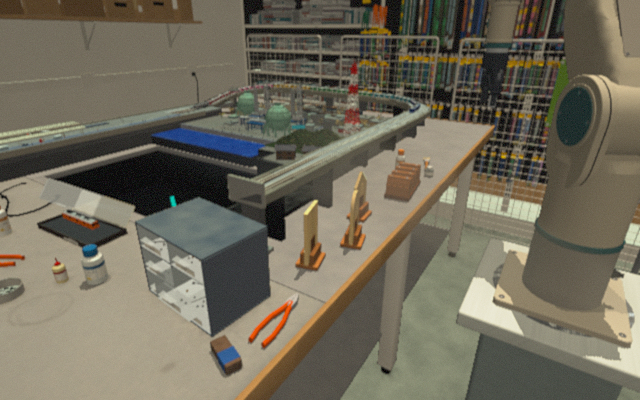

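View pics/side1.png

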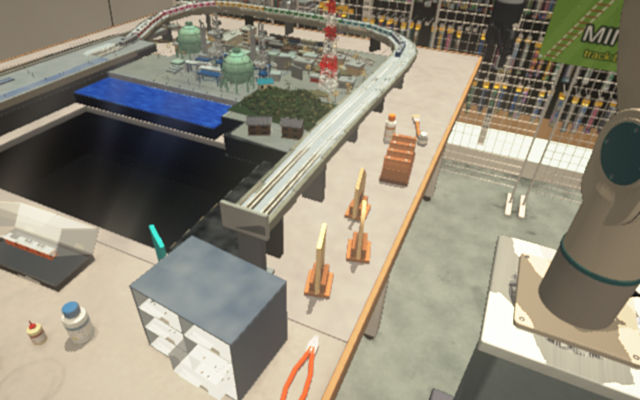

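The scene and side views show three plywood panels on orange feet: nearest at side (320,258), middle at (363,232), farthest at (357,192). The rack is at (398,160) and the turquoise look-alike at (157,242). The gable candidates are those three plywood panels, so I'll crop in close.

```bash
cat >> h.py <<'E'
def K(d):
    f=200/np.tan(np.radians(d['fovy']/2)); return np.array([[f,0,d['cx']],[0,f,d['cy']],[0,0,1]])
def P(d): return K(d)@np.diag([1,-1,-1])@d['view'][:3]
def proj(d,X): p=P(d)@np.append(X,1); return p[:2]/p[2]
def tri(obs):  # [(d,(u,v))]
    A=np.vstack([[u*P(d)[2]-P(d)[0],v*P(d)[2]-P(d)[1]] for d,(u,v) in obs])
    A=A/np.linalg.norm(A[:,:3],axis=1)[:,None]
    x=np.linalg.lstsq(A[:,:3],-A[:,3],rcond=None)[0]; return x, [np.round(proj(d,x)-p,1).tolist() for d,p in obs]
def onz(d,uv,z):
    p=P(d); M=np.c_[p[:,0],p[:,1],p[:,2]*z+p[:,3]]; x=np.linalg.solve(M,[*uv,1]); return x[:2]/x[2]
E
python3 - <<'E'
from h import *
a=snap("scene","pics/a.png");b=snap("side","pics/b.png")
w=snap("wrist","pics/w.png"); print(w['fovy'],w['cx'],w['cy'],np.round(w['view'],3).tolist())
ca=cv2.resize(a['color'][150:280,290:440],None,fx=4,fy=4,interpolation=cv2.INTER_CUBIC)
cb=cv2.resize(b['color'][120:310,290:440],(0,0),fx=2.74,fy=2.74,interpolation=cv2.INTER_CUBIC)
c=np.zeros((600,800,3),np.uint8)
ca=cv2.resize(ca,(400,347)); cb=cv2.resize(cb,(400,507)); c[:347,:400]=ca; c[:507,400:]=cb
cv2.imwrite("pics/crop.png",c[:,:,::-1])
for n,u,v in [("near top",(311,203),(323,226)),("mid top",(354,186),(364,204)),("far top",(361,174),(360,170)),("rack",(403,181),(398,160))]:
    print(n,tri([(a,u),(b,v)]))
for n,v in [("near",(319,285)),("mid",(359,252)),("far",(357,212))]: print(n,onz(b,v,25))
E
```

```text
65.43851312512982 317.97460522063153 199.79324303867662 [[0.424, -0.906, 0.001, -649.554], [0.861, 0.403, -0.311, 40.346], [0.281, 0.133, 0.95, -380.502], [0.0, 0.0, 0.0, 1.0]]
near top (array([469.54585466, 143.56193323, 126.44776761]), [[1.4, -0.8], [-1.5, 1.0]])
mid top (array([413.37317349,  68.09207426, 149.13401968]), [[-0.8, 0.4], [0.9, -0.5]])
far top (array([476.65079749, -96.90681828, 113.17780633]), [[-0.7, 0.4], [0.8, -0.4]])
rack (array([ 437.5568963 , -321.47809239,   28.83539877]), [[-0.5, 0.3], [0.6, -0.3]])
near [449.81830841 190.14344316]
mid [412.16323933  70.65246209]
far [461.88859002 -54.19310128]
```

View pics/crop.png

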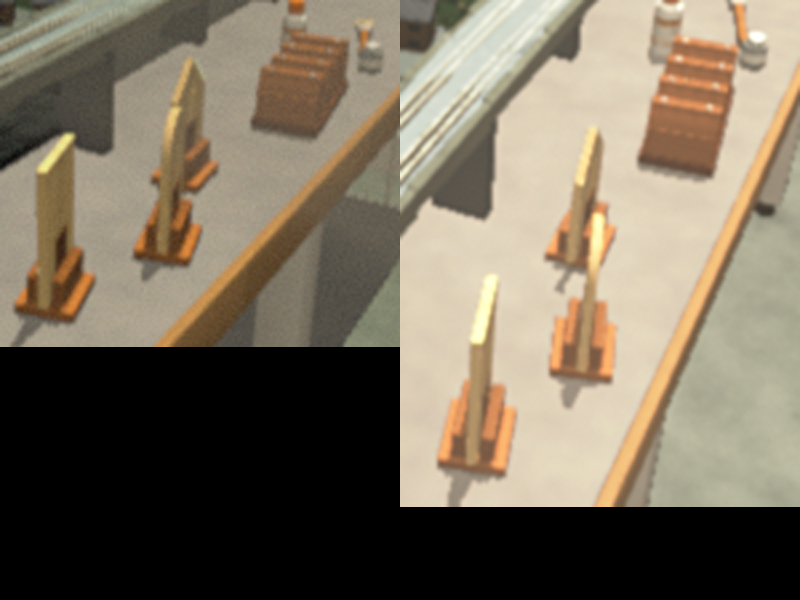

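The pictures show the pointed gable is the farthest panel (scene (358,197), side (357,192)). The middle one at side (363,232) has the round arch, the nearest at (320,258) is flat, and the turquoise one at (157,242) is excluded. I'll move the wrist camera over the rack first.

```bash
python3 -m jog '{"claw":[1,1,1,1,1,1,1,1,1,1],"xyz":[[0,0,0],[0,0,0],[0,0,0],[0.24,-0.43,0],[0.24,-0.43,0],[0.24,-0.43,0],[0.24,-0.43,0],[0.24,-0.43,0],[0.24,-0.43,0],[0,0,0]],"twist":[[0,0,0.0467],[0,0,0.0467],[0,0,0.0467],[0,0,0],[0,0,0],[0,0,0],[0,0,0],[0,0,0],[0,0,0],[0,0,0]]}'
python3 - <<'E'
from h import *
import pickle
d=snap("wrist","pics/w1.png"); pickle.dump(d,open('w1.pkl','wb'))
for l in ["gable_wall","rack"]: print(l,[(np.round(b['rect']).tolist(),round(b['score'],2)) for b in optics.boxes_of("wrist",l)])
E
```

```text
clock: 1.9
eef_pos: [423.4, -326.1, 231.4]
tool_rot: [-3.139, -0.001, 0.007]
force: [-1.4, -0.8, 0.8]
width: 85.0
gripper_force: 0.0
gable_wall [([4.0, 122.0, 132.0, 25.0], 0.72)]
rack [([241.0, 114.0, 156.0, 90.0], 0.87)]
```

View pics/w1.png

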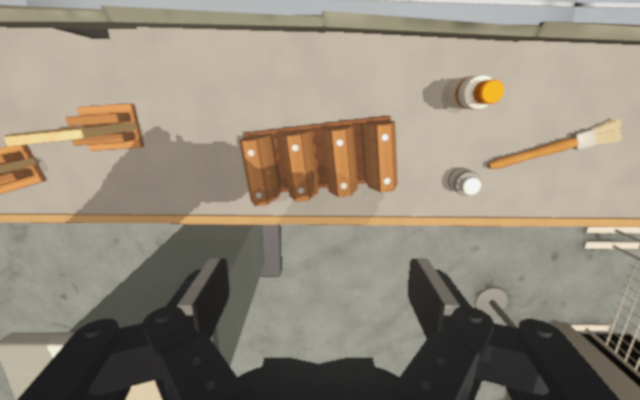

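The wrist view shows the rack at (320,160) with white pins on its divider tops, and the gable on its foot at (45,133), with the arch at far left (15,170). Next I need a second wrist view nearer the gable.

```bash
python3 -m jog '{"claw":[1,1,1,1,1],"xyz":[[0,-0.5,0],[0,-0.5,0],[0,-0.5,0],[0,-0.5,0],[0,0,0]],"twist":[[0,0,0],[0,0,0],[0,0,0],[0,0,0],[0,0,0]]}'
python3 - <<'E'
from h import *
import pickle
d=snap("wrist","pics/w2.png"); pickle.dump(d,open('w2.pkl','wb'))
for l in ["gable_wall","rack"]: print(l,[(np.round(b['rect']).tolist(),round(b['score'],2)) for b in optics.boxes_of("wrist",l)])
for f in ('w1','w2'):
    d=pickle.load(open(f+'.pkl','rb')); g=d['color'].astype(int)
    m=((g.min(2)>150)&(g.max(2)-g.min(2)<50)).astype(np.uint8)
    m[:90]=0;m[225:]=0
    n,_,st,c=cv2.connectedComponentsWithStats(m)
    print(f,[(np.round(c[i],1).tolist(),int(st[i,4])) for i in range(1,n) if 3<st[i,4]<100])
E
```

```text
clock: 2.68
eef_pos: [420.6, -128.3, 231.4]
tool_rot: [-3.14, 0.0, 0.003]
force: [0.0, -1.3, 0.5]
width: 85.4
gripper_force: 0.0
gable_wall [([226.0, 123.0, 78.0, 24.0], 0.62)]
rack [([410.0, 110.0, 186.0, 93.0], 0.96)]
w1 [([384.4, 137.0], 39), ([339.3, 142.2], 36), ([294.6, 147.4], 30), ([250.7, 152.4], 29), ([386.5, 180.5], 32), ([343.4, 185.3], 27), ([366.9, 197.7], 9)]
w2 [([588.5, 134.1], 33), ([542.2, 139.5], 32), ([496.2, 144.8], 37), ([450.9, 150.2], 38), ([636.7, 172.6], 11), ([582.1, 178.0], 26), ([537.7, 183.0], 26), ([493.6, 187.8], 28), ([450.5, 192.8], 28), ([376.0, 224.0], 13), ([385.5, 224.0], 4), ([393.0, 224.0], 5)]
```

View pics/w2.png

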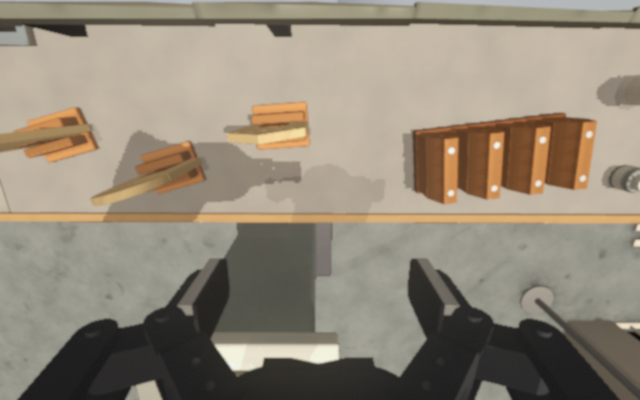

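Second view: gable on its foot at (275,125), arch at (150,180), flat at (40,138), rack pins from x=450 to 588. I'll triangulate the pins and enlarge the gable in both views.

```bash
python3 - <<'E'
from h import *
import pickle
a=pickle.load(open('w1.pkl','rb'));b=pickle.load(open('w2.pkl','rb'))
p1=[(384.4,137.0),(339.3,142.2),(294.6,147.4),(250.7,152.4),(386.5,180.5),(343.4,185.3)]
p2=[(588.5,134.1),(542.2,139.5),(496.2,144.8),(450.9,150.2),(582.1,178.0),(537.7,183.0)]
X=[]
for u,v in zip(p1,p2):
    x,e=tri([(a,u),(b,v)]); X.append(x); print(np.round(x,1),e)
X=np.array(X); d=X[3]-X[0]; print("row dir yaw",np.arctan2(d[1],d[0]),np.linalg.norm(d)); d=X[0]-X[4]; print("slot dir",np.arctan2(d[1],d[0]),np.linalg.norm(d),X[1]-X[5])
for n,p in (('w1',[(384.4,137.0),(250.7,152.4),(386.5,180.5)]),('w2',[(588.5,134.1),(450.9,150.2),(582.1,178.0),(450.5,192.8)])):
    print(n,[onz(a if n=='w1' else b,q,67).round(1).tolist() for q in p])
c=np.zeros((600,800,3),np.uint8)
c[:300]=cv2.resize(a['color'][90:165,0:200],(800,300),interpolation=cv2.INTER_CUBIC)
c[300:]=cv2.resize(b['color'][90:165,180:380],(800,300),interpolation=cv2.INTER_CUBIC)
cv2.imwrite("pics/crop2.png",c[:,:,::-1])
E
```

```text
[ 467.1 -389.7   68.4] [[0.0, 0.1], [-0.0, -0.1]]
[ 461.8 -346.    68.4] [[0.0, 0.1], [-0.0, -0.1]]
[ 456.5 -302.3   68.3] [[0.0, 0.0], [-0.0, -0.0]]
[ 451.2 -258.8   68. ] [[0.0, 0.1], [-0.0, -0.1]]
[ 423.5 -394.9   68.6] [[0.0, 0.2], [-0.0, -0.2]]
[ 418.1 -351.4   68.3] [[0.0, 0.2], [-0.0, -0.2]]
row dir yaw 1.6914880325449595 131.86775915804301
slot dir 0.1193424823645031 43.876446766061285 [43.69279088  5.37406987  0.12803428]
w1 [[467.1, -390.0], [451.2, -258.6], [423.3, -395.2]]
w2 [[466.8, -390.9], [450.9, -259.2], [422.9, -396.3], [407.0, -264.7]]
```

View pics/crop2.png

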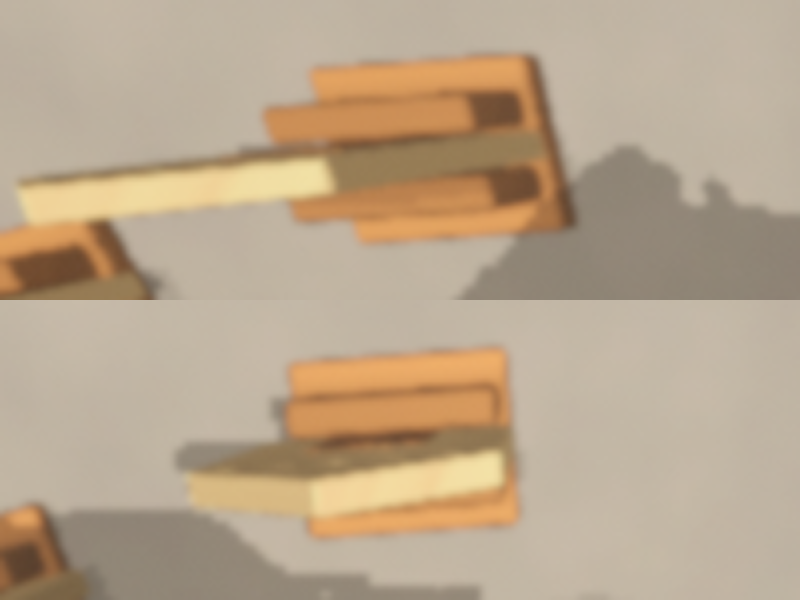

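The crops show the gable ridge at w1 (5,140) and w2 (257.5,139.9), and its right shoulder at w1 (82.5,133) and w2 (306,132). In w1 the bright strip is the right slope, seen from the right.

```bash
python3 - <<'E'
from h import *
import pickle
a=pickle.load(open('w1.pkl','rb'));b=pickle.load(open('w2.pkl','rb'))
A=lambda x,y:((x+.5)/4-.5,90+(y+.5)/4-.5); B=lambda x,y:(180+(x+.5)/4-.5,90+(y-299.5)/4-.5)
pts=dict(apex=(A(22,203),B(311,500)),rsh=(A(332,174),B(505,469)))
R={}
for k,(u,v) in pts.items():
    R[k],e=tri([(a,u),(b,v)]); print(k,R[k].round(1),e)
lsh=onz(b,B(189,493),95); r=onz(b,B(505,469),95); ap=onz(b,B(311,500),130)
print("w2 at known z: lsh",lsh,"rsh",r,"apex",ap,"width",np.linalg.norm(lsh-r),"mid",(lsh+r)/2,"yaw",np.arctan2(*(lsh-r)[::-1]))
# foot base top/bottom corners
for n,d,q in (('w1',a,[A(312,70),A(537,56),A(573,228),A(360,242)]),('w2',b,[B(289,364),B(506,348),B(519,524),B(310,537)])):
    C=np.array([onz(d,p,6) for p in q]); print(n,C.round(1).tolist(),C.mean(0).round(1),[round(float(np.linalg.norm(C[i]-C[(i+1)%4])),1) for i in range(4)])
E
```

```text
apex [469.3 -80.6 129.5] [[0.0, 0.6], [-0.0, -0.7]]
rsh [ 471.7 -117.1   95.4] [[0.0, 0.4], [-0.0, -0.4]]
w2 at known z: lsh [465.95082003 -46.94758604] rsh [ 471.30750854 -117.12724296] apex [468.88279949 -80.67819589] width 70.38379329098193 mid [468.62916428 -82.0374145 ] yaw 1.6469768366543458
w1 [[491.5, -51.6], [495.6, -116.3], [447.1, -118.3], [442.6, -54.4]] [469.2 -85.2] [64.8, 48.6, 64.0, 49.0]
w2 [[491.4, -52.8], [495.8, -114.3], [446.3, -117.7], [442.4, -55.8]] [469.  -85.2] [61.7, 49.6, 62.0, 49.1]
```

Everything checks: apex z 129.5, width 70.4, foot 62x49, and pins 44 apart at z 68. I'll check the wrist joint to choose the turn direction.

```bash
python3 - <<'E'
from h import *
import pickle
s=readout.read_state(); print(s['qpos'].round(3),s['eef_pos'],s['tool_rot'])
a=pickle.load(open('w1.pkl','rb')); b=pickle.load(open('w2.pkl','rb'))
# check rack centre: predicted board corners
c,sn=np.cos(.1207),np.sin(.1207)
for d in(a,b): print([proj(d,[437.3+c*x-sn*y,-326.9+sn*x+c*y,12]).round(0).tolist() for x,y in((38,85),(38,-85),(-38,-85),(-38,85))])
E
python3 -m jog '{"claw":[1,1],"xyz":[[0.24,-0.23,0],[0.24,-0.23,0]],"twist":[[0,0,-0.058],[0,0,0]]}'; python3 -c "
from h import *
print(readout.read_state()['qpos'].round(3))"
```

```text
[ 0.131  0.337  0.145  2.074 -0.07   0.735 -1.256] [ 420.8134436  -132.60346777  231.49234884] [ 3.14045907e+00 -5.67345281e-04 -4.22636443e-03]
[[242.0, 133.0], [391.0, 115.0], [393.0, 180.0], [254.0, 196.0]]
[[414.0, 130.0], [567.0, 112.0], [558.0, 177.0], [416.0, 194.0]]
clock: 3.08
eef_pos: [465.2, -83.2, 231.5]
tool_rot: [3.14, -0.001, 0.176]
force: [0.1, 0.0, -0.1]
width: 85.3
gripper_force: 0.0
[ 0.055  0.378  0.085  1.998 -0.044  0.766 -1.23 ]
```

```bash
python3 -m jog '{"claw":[1,1,1,1,1,1,1,1,1,1],"xyz":[[0,0,0],[0,0,0],[0,0,0],[0,0,0],[0,0,0],[0,0,0],[0,0,0],[0,0,0],[0,0,0],[0,0,0]],"twist":[[0,0,-0.0582],[0,0,-0.0582],[0,0,-0.0582],[0,0,-0.0582],[0,0,-0.0582],[0,0,-0.0582],[0,0,-0.0582],[0,0,-0.0582],[0,0,0],[0,0,0]]}'
```

```text
clock: 4.32
eef_pos: [464.3, -82.1, 231.2]
tool_rot: [-3.142, 0.0, 1.638]
force: [-0.0, -1.0, -0.6]
width: 85.3
gripper_force: 0.0
```

```bash
python3 -m jog '{"claw":[1,1,1,1,1,1],"xyz":[[0,0.047,0],[0,0,0.45],[0,0,0.45],[0,0,0.4],[0,0,0.15],[0,0,0]],"twist":[[0,0,-0.002],[0,0,0],[0,0,0],[0,0,0],[0,0,0],[0,0,0]]}'
python3 -c "
from h import *
d=snap('wrist','pics/w3.png')"
```

```text
clock: 5.08
eef_pos: [468.6, -80.1, 85.2]
tool_rot: [-3.139, -0.0, 1.65]
force: [-0.1, 0.1, 1.3]
width: 85.2
gripper_force: 0.0
```

View pics/w3.png

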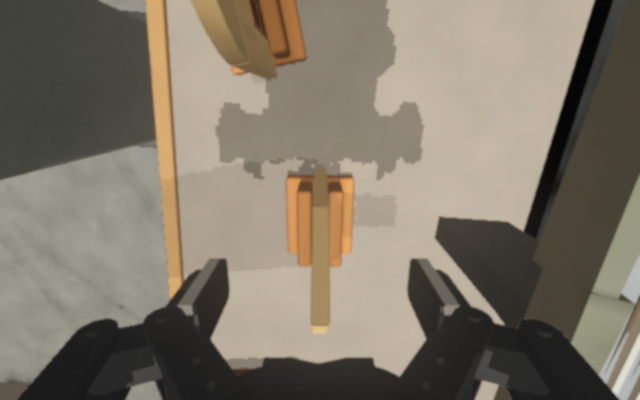

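The panel top at (320,330) lies midway between the fingers (228 and 410) and parallel to the pads, so I'll close.

```bash
python3 -m jog '{"claw":[0,0,0,0,0,0,0,0],"xyz":[[0,0,0],[0,0,0],[0,0,0],[0,0,0],[0,0,0],[0,0,0],[0,0,0],[0,0,0]],"twist":[[0,0,0],[0,0,0],[0,0,0],[0,0,0],[0,0,0],[0,0,0],[0,0,0],[0,0,0]]}'
```

```text
clock: 6.12
eef_pos: [469.5, -80.4, 86.7]
tool_rot: [3.141, 0.0, 1.65]
force: [0.4, -0.2, 4.8]
width: 6.9
gripper_force: 59.0
```

```bash
python3 -m jog '{"claw":[0,0,0,0,0,0,0,0,0,0,0,0],"xyz":[[0,0,-0.2],[0,0,-0.4],[0,0,-0.4],[0,0,0],[0,0,0],[0,0,0],[0,0,0],[0,0,0],[0,0,0],[0,0,0],[0,0,0],[0,0,0]],"twist":[[0,0,0],[0,0,0],[0,0,0],[0,0,0.0541],[0,0,0.0541],[0,0,0.0541],[0,0,0.0541],[0,0,0.0541],[0,0,0.0541],[0,0,0.0541],[0,0,0.0541],[0,0,0.0541]]}'
```

```text
clock: 7.62
eef_pos: [468.4, -80.2, 185.9]
tool_rot: [-3.141, 0.001, 0.115]
force: [0.2, -0.1, -0.3]
width: 7.0
gripper_force: 59.0
```

```bash
python3 -m jog '{"claw":[0,0,0,0,0,0,0,0],"xyz":[[-0.1,0.4,0],[-0.1,0.4,0],[-0.1,0.4,0],[-0.1,0.4,0],[-0.1,0.4,0],[-0.1,0.4,0],[0,0,0],[0,0,0]],"twist":[[0,0,0],[0,0,0],[0,0,0],[0,0,0],[0,0,0],[0,0,0],[0,0,0],[0,0,0]]}'
python3 - <<'E'
from h import *
import pickle
d=snap("wrist","pics/w4.png"); pickle.dump(d,open('w4.pkl','wb'))
s=readout.read_state(); print(s['eef_pos'],s['tool_rot'])
e=snap("side","pics/s4.png"); f=snap("scene","pics/sc4.png")
c=np.zeros((600,800,3),np.uint8)
c[:350,:560]=cv2.resize(d['color'],(560,350))
c[350:,:400]=cv2.resize(e['color'][80:205,300:500],(400,250),interpolation=cv2.INTER_CUBIC)
c[350:,400:]=cv2.resize(f['color'][100:225,320:520],(400,250),interpolation=cv2.INTER_CUBIC)
cv2.imwrite("pics/m4.png",c[:,:,::-1])
E
```

```text
clock: 8.62
eef_pos: [437.8, -324.9, 185.7]
tool_rot: [-3.14, 0.001, 0.12]
force: [-1.1, 1.0, -1.0]
width: 6.4
gripper_force: 59.0
[ 438.21558492 -324.33546394  185.84465642] [-3.13984919e+00  6.01047323e-04  1.21507733e-01]
```

View pics/m4.png

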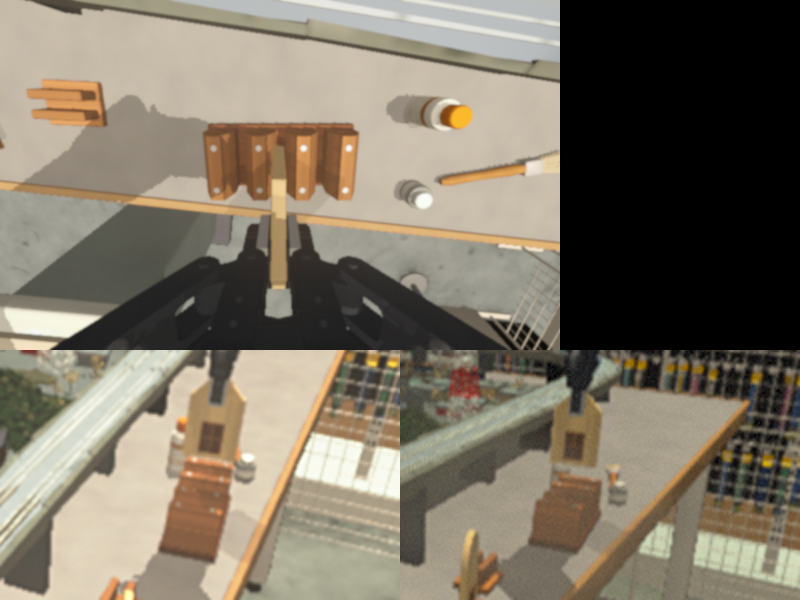

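The panel hangs upright over the middle slot (montage (279,215)) and the foot at (70,103) is now empty. I'll measure the panel's offset along the tool from its edge profile.

```bash
python3 - <<'E'
from h import *
import pickle
d=pickle.load(open('w4.pkl','rb')); T=np.array([438.2,-324.3]); yaw=.1210
ux=np.array([np.cos(yaw),np.sin(yaw)])
for n,x,z in [('bottom+',35,109),('sh+',35,194),('apex',0,229),('sh-',-35,194)]:
    print(n,proj(d,[*(T+x*ux),z]).round(1))
g=d['color'].astype(int)
for c in (317,320): print(c,[(r,*g[r,c]) for r in range(156,342,2)] if c==317 else '')
# widths: wood-coloured columns per row
for r in (185,205,230,260,290,310):
    w=[x for x in range(290,350) if g[r,x,0]-g[r,x,2]>45 and g[r,x,0]>95]; print(r,w[0] if w else None,w[-1] if w else None)
for p in [[412.8,-307.7],[418.1,-351.4],[456.5,-302.3],[461.8,-346.0]]: print(proj(d,[*p,68.3]).round(1))
m=((g.min(2)>150)&(g.max(2)-g.min(2)<50)).astype(np.uint8); m[:140]=0;m[230:]=0
n,_,st,c=cv2.connectedComponentsWithStats(m)
print([(np.round(c[i],1).tolist(),int(st[i,4])) for i in range(1,n) if 8<st[i,4]<100])
E
```

```text
bottom+ [317.9 162.3]
sh+ [317.7 199. ]
apex [317.7 313.8]
sh- [318.  325.6]
317 [(156, np.int64(128), np.int64(83), np.int64(55)), (158, np.int64(117), np.int64(77), np.int64(52)), (160, np.int64(113), np.int64(73), np.int64(50)), (162, np.int64(105), np.int64(70), np.int64(48)), (164, np.int64(121), np.int64(79), np.int64(52)), (166, np.int64(137), np.int64(100), np.int64(67)), (168, np.int64(145), np.int64(118), np.int64(82)), (170, np.int64(146), np.int64(120), np.int64(82)), (172, np.int64(146), np.int64(120), np.int64(83)), (174, np.int64(146), np.int64(120), np.int64(83)), (176, np.int64(146), np.int64(120), np.int64(82)), (178, np.int64(146), np.int64(120), np.int64(82)), (180, np.int64(146), np.int64(120), np.int64(82)), (182, np.int64(146), np.int64(119), np.int64(81)), (184, np.int64(146), np.int64(120), np.int64(81)), (186, np.int64(147), np.int64(121), np.int64(82)), (188, np.int64(146), np.int64(120), np.int64(82)), (190, np.int64(146), np.int64(119), np.int64(81)), (192, np.int64(147), np.int64(120), np.int64(82)), (194, np.int64(146), np.int64(119), np.int64(81)), (19
[... 3423 characters left out ...]
 np.int64(133)), (330, np.int64(192), np.int64(166), np.int64(124)), (332, np.int64(161), np.int64(157), np.int64(144)), (334, np.int64(161), np.int64(160), np.int64(149)), (336, np.int64(160), np.int64(159), np.int64(147)), (338, np.int64(162), np.int64(161), np.int64(149)), (340, np.int64(160), np.int64(159), np.int64(148))]
320 
185 290 349
205 290 349
230 310 327
260 309 327
290 310 326
310 309 327
[296.3 217.4]
[345.3 217.3]
[295.  169.3]
[346.6 169.2]
[([243.6, 169.3], 23), ([295.1, 169.1], 22), ([346.6, 169.0], 43), ([398.1, 169.0], 44), ([345.1, 217.3], 33), ([393.9, 217.1], 37), ([247.1, 217.5], 15), ([6.4, 222.0], 37), ([15.6, 221.8], 18), ([27.2, 222.7], 31), ([330.4, 227.7], 22)]
```

The panel sits about 3 mm back along tool x in the grip. The correction is +1.9 mm in tool x and +2.5 mm in tool y, then partway down.

```bash
python3 -m jog '{"claw":[0,0,0,0,0,0],"xyz":[[0.019,0.025,0],[0,0,0],[0,0,0.2],[0,0,0.2],[0,0,0.17],[0,0,0]],"twist":[[0,0,0],[0,0,0],[0,0,0],[0,0,0],[0,0,0],[0,0,0]]}'
python3 - <<'E'
from h import *
d=optics.get_image("wrist"); g=d['color'].astype(int)
s=readout.read_state(); print(s['eef_pos'],s['tool_rot'])
for p in [[412.8,-307.7],[418.1,-351.4],[456.5,-302.3],[461.8,-346.0]]: print(proj(d,[*p,68.3]).round(1))
m=((g.min(2)>150)&(g.max(2)-g.min(2)<50)).astype(np.uint8); m[:100]=0;m[260:]=0
n,_,st,c=cv2.connectedComponentsWithStats(m)
print([(np.round(c[i],1).tolist(),int(st[i,4])) for i in range(1,n) if 8<st[i,4]<150])
for r in (190,200,240,270,300): print(r,[int(x) for x in g[r,300:342,0]])
E
```

```text
clock: 9.52
eef_pos: [439.7, -327.4, 128.3]
tool_rot: [-3.14, 0.002, 0.12]
force: [-0.3, -0.4, -0.6]
width: 6.9
gripper_force: 59.1
[ 440.28622012 -327.85020107  129.15053796] [-3.14098777e+00  6.54697844e-04  1.20423104e-01]
[287.3 248.2]
[348.1 248.2]
[285.1 189.9]
[349.9 189.9]
[([220.5, 189.9], 33), ([285.0, 189.8], 41), ([349.9, 189.7], 64), ([414.5, 189.7], 69), ([347.8, 248.0], 49), ([408.8, 247.9], 48), ([226.3, 248.1], 24), ([62.0, 257.3], 37)]
190 [128, 128, 128, 125, 122, 120, 117, 114, 111, 111, 117, 130, 141, 145, 146, 146, 146, 146, 146, 146, 146, 146, 145, 146, 147, 142, 127, 114, 110, 111, 114, 117, 120, 120, 122, 120, 118, 115, 119, 141, 178, 205]
200 [117, 119, 118, 117, 113, 113, 110, 110, 110, 116, 129, 140, 144, 146, 146, 146, 146, 146, 145, 145, 145, 145, 145, 146, 148, 148, 139, 123, 113, 113, 115, 118, 120, 121, 123, 121, 118, 113, 113, 134, 170, 194]
240 [114, 116, 118, 117, 116, 113, 110, 111, 118, 146, 182, 207, 219, 222, 223, 223, 223, 223, 224, 224, 224, 225, 225, 226, 224, 217, 196, 161, 128, 116, 116, 119, 120, 119, 116, 114, 112, 110, 127, 159, 185, 197]
270 [115, 114, 115, 115, 113, 107, 92, 73, 89, 127, 153, 165, 169, 169, 169, 170, 170, 170, 170, 170, 170, 171, 171, 171, 171, 167, 154, 126, 88, 74, 93, 108, 114, 114, 115, 115, 115, 115, 115, 115, 113, 106]
300 [47, 47, 46, 46, 51, 56, 61, 71, 100, 134, 156, 166, 168, 168, 169, 168, 168, 169, 169, 169, 169, 170, 170, 170, 170, 167, 156, 132, 94, 67, 56, 52, 51, 49, 50, 49, 50, 48, 49, 50, 48, 50]
```

The panel centre is at column 318.2 and the slot at 317.6, so they line up. Lowering.

```bash
python3 -m jog '{"claw":[0,0,0,0,0],"xyz":[[0,0,0.12],[0,0,0.12],[0,0,0.08],[0,0,0.04],[0,0,0]],"twist":[[0,0,0],[0,0,0],[0,0,0],[0,0,0],[0,0,0]]}'
```

```text
clock: 10.2
eef_pos: [440.2, -328.1, 93.0]
tool_rot: [-3.141, 0.0, 0.12]
force: [0.1, -0.4, -0.4]
width: 6.7
gripper_force: 59.2
```

```bash
python3 -m jog '{"claw":[0,0,0,0],"xyz":[[0,0,0.02],[0,0,0.015],[0,0,0.01],[0,0,0]],"twist":[[0,0,0],[0,0,0],[0,0,0],[0,0,0]]}'
```

```text
clock: 10.7
eef_pos: [440.4, -328.1, 88.8]
tool_rot: [3.142, -0.0, 0.12]
force: [-0.1, -0.1, -0.3]
width: 6.9
gripper_force: 59.2
```

```bash
python3 -m jog '{"claw":[0,0,0],"xyz":[[0,0,0.01],[0,0,0.01],[0,0,0]],"twist":[[0,0,0],[0,0,0],[0,0,0]]}'
```

```text
clock: 11.08
eef_pos: [440.5, -328.3, 88.6]
tool_rot: [3.141, -0.001, 0.12]
force: [-2.4, 1.8, 15.1]
width: 7.1
gripper_force: 61.3
```

Contact came at the expected height (15 N). I'll check the centring numerically before release.

```bash
python3 - <<'E'
from h import *
d=optics.get_image("wrist"); g=d['color'].astype(int); cv2.imwrite("pics/w5.png",d['color'][:,:,::-1])
C=np.array([437.3,-326.9]); ux=np.array([np.cos(.1207),np.sin(.1207)])
for n,x,z in [('sh+',35,97),('apex',0,132),('sh-',-35,97),('top+ at 70',35,70)]: print(n,proj(d,[*(C+x*ux),z]).round(1))
for p in [[412.8,-307.7],[456.5,-302.3],[461.8,-346.0]]: print(proj(d,[*p,68.3]).round(1))
m=((g.min(2)>150)&(g.max(2)-g.min(2)<50)).astype(np.uint8); m[:140]=0;m[300:]=0
n,_,st,c=cv2.connectedComponentsWithStats(m)
print([(np.round(c[i],1).tolist(),int(st[i,4])) for i in range(1,n) if 12<st[i,4]<200])
print([(r,int(g[r,318,0])) for r in list(range(190,215))+list(range(318,340))])
E
```

```text
sh+ [315.2 206.2]
apex [314.9 321.4]
sh- [315.8 331.2]
top+ at 70 [315.6 189.8]
[279.5 279.8]
[276.2 211.3]
[354.8 211.1]
[([152.7, 141.2], 13), ([276.1, 211.0], 63), ([354.8, 210.7], 90), ([433.2, 210.7], 92), ([197.4, 211.4], 55), ([425.2, 279.2], 70), ([206.1, 279.7], 41)]
[(190, 148), (191, 148), (192, 148), (193, 148), (194, 148), (195, 148), (196, 148), (197, 148), (198, 148), (199, 148), (200, 147), (201, 147), (202, 147), (203, 153), (204, 179), (205, 210), (206, 229), (207, 238), (208, 241), (209, 242), (210, 242), (211, 242), (212, 242), (213, 242), (214, 242), (318, 173), (319, 174), (320, 173), (321, 166), (322, 160), (323, 160), (324, 163), (325, 180), (326, 203), (327, 216), (328, 222), (329, 219), (330, 205), (331, 180), (332, 161), (333, 156), (334, 155), (335, 155), (336, 155), (337, 156), (338, 157), (339, 157)]
```

It is centred within about 1 mm. Unload, release, and rise straight up.

```bash
python3 -m jog '{"claw":[0,0.3,0.5,1,1,1,1,1,1,1,1,1],"xyz":[[0,0,-0.018],[0,0,0],[0,0,0],[0,0,0],[0,0,0],[0,0,0],[0,0,0],[0,0,-0.2],[0,0,-0.4],[0,0,-0.5],[0,0,-0.3],[0,0,0]],"twist":[[0,0,0],[0,0,0],[0,0,0],[0,0,0],[0,0,0],[0,0,0],[0,0,0],[0,0,0],[0,0,0],[0,0,0],[0,0,0],[0,0,0]]}'
python3 - <<'E'
from h import *
d=optics.get_image("wrist"); e=optics.get_image("side"); f=optics.get_image("scene")
c=np.zeros((600,800,3),np.uint8)
c[:350,:560]=cv2.resize(d['color'],(560,350))
c[350:,:400]=cv2.resize(e['color'][100:225,300:500],(400,250),interpolation=cv2.INTER_CUBIC)
c[350:,400:]=cv2.resize(f['color'][120:245,320:520],(400,250),interpolation=cv2.INTER_CUBIC)
cv2.imwrite("pics/m6.png",c[:,:,::-1])
C=np.array([437.3,-326.9]); ux=np.array([np.cos(.1207),np.sin(.1207)])
for n,x,z in [('sh+',35,97),('apex',0,132),('sh-',-35,97)]: print(n,(proj(d,[*(C+x*ux),z])*.875).round(1))
E
```

```text
clock: 12.62
eef_pos: [441.7, -329.1, 231.1]
tool_rot: [3.138, -0.004, 0.12]
force: [0.2, -0.1, -0.6]
width: 85.4
gripper_force: 0.0
sh+ [275.5 136. ]
apex [275.4 179.3]
sh- [275.7 199.1]
```

View pics/m6.png

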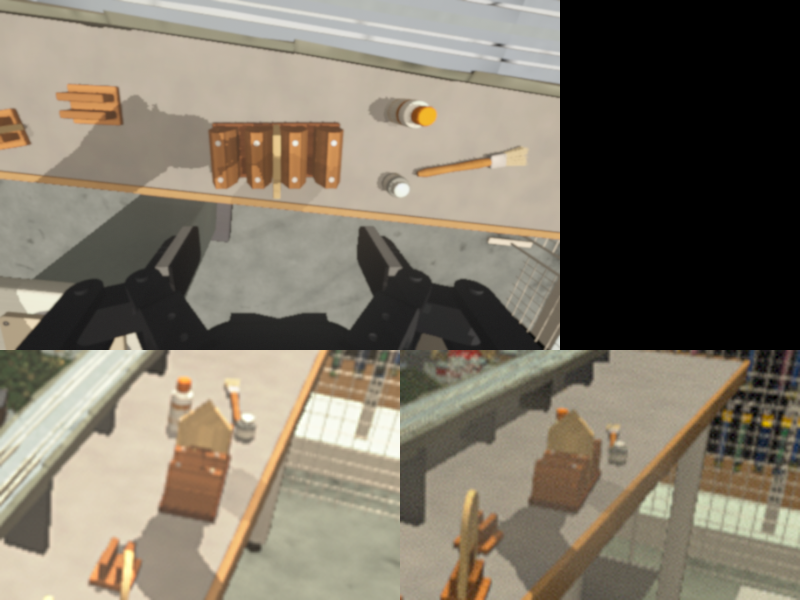

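The gable stands upright in the middle slot (wrist montage (277,165)), centred and with sh- at about 199 as predicted. The other panels are untouched and the gripper is clear, so I'll hand in.

```bash
python3 -c "
from cell import order
print(order.finish_job())"
```

```text
the job is handed in; nothing more can be done
None
```

The gable panel is seated upright in the middle slot of the rack, centred to within about 1 mm; the other two panels stayed put, and I handed the job in with about 13 s on the robot's clock.

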